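# Slide a tip box up the inclined stand until it drops behind the lip

## Robot

A 6-joint arm with a two-finger parallel gripper is mounted at the origin on a cart in front of the work surface, level with it; the furniture and walls round the work are solid. World frame = base frame: x ahead of the robot, y to its left, z up, the work surface at z = 0. Lengths are in m, angles in rad, forces in N, time in s.
With the tool pointing down it reaches from about 0.25 to 0.725 m from the base axis. Payload 9.7 kg.
Tool frame: the origin (TCP) lies at the very end of the fingers, on their centre line; the grasp point (between the pads) lies 19 mm behind it (env.hold_point_z is the distance from the TCP to the grasp point, in m); z points along the fingers, y is the line along which they close (so a half turn about z gives the same grasp; the last joint's range is limited). The gripper opens to 85 mm and grips with 20 to 120 N. Pads are 22 mm wide; open, the fingers measure 114 mm over their backs; the gripper's body (76 mm by 85 mm) begins 54 mm behind the grasp point. The pads swing forward as they close: fully open they stand 13 mm farther back than shut.
Start: joints at [-1.147, 0.087, 0.176, 1.66, 0, 1.571], TCP at [0.226, -0.501, 0.231] pointing down, gripper open.
Joint ranges: [-3.13, 3.13], [-0.85, 1.81], [-1.15, 1.24], [-2.2, 2.28], [-1.44, 1.52], [-3.14, 3.14]. Speed limits (rad/s): [2.22, 2.22, 2.57, 3.14, 3.14, 3.14].

## Interface

Orientations are given as [roll, pitch, yaw] about the fixed x, y, z axes, in that order (R = Rz(yaw) Ry(pitch) Rx(roll)).
In Python, from workcell import env, capture, camera_model gives the robot as it stands.
- The arm moves only by the shell command python3 -m pendant 'ROWS' [FORCE]. ROWS is JSON, a list of rows, each an object of numbers: "x", "y", "z": the shift along the world's x, y, z in m; "roll": the turn about the world's z in degrees; "jaw": the closure in counts, from 0 (fully open) to 255 (shut). In form: [{"x": .., "y": .., "z": .., "roll": .., "jaw": ..}, ...]. A call has 1 to 12 rows; each row shifts and turns the commanded pose from where the row before left it; what a row does not reach is not made up. A row lasts 1/10 s, in which the tool goes at most 50 mm and 8.59 degrees, less where a joint would pass 70% of its speed; a pose out of reach is approached as far as the arm can. A call with a gripper value outside its range is refused whole. The fingers move at their own pace and stop on an object; FORCE is the grip in N (left out, the last holds). Time passes only in rows, so rows that do not move let the fingers close. It gives the time, the measured TCP pose, the force, the opening and the grip force at its end, in the units of the state.
- env.get_state(): the state, without advancing time (a new reading comes with each control period).
- capture(name): name is "side" or "top" or "wrist"; returns (picture, depth): 480x640x3 uint8, blue, green, red; 480x640 float32, m along the optical axis (not along the pixel's ray), 0 where there is no reading.
- camera_model(name): a dict with "camera_matrix" (3x3 intrinsics, pixels), "dist_coeffs" ([k1, k2, p1, p2, k3] as OpenCV has them; the pictures are not rectified), "cam_to_world" (4x4, takes a point from camera to world coordinates). Camera axes: x right, y down, z forward; pixel columns grow to the right and rows downward; lengths in m; the calibration is good to about 2 mm. A picture is of the moment at which its call begins: read the wrist's pose just before it. camera_model takes no time and is no camera call; for the wrist camera it gives the pose at the moment of the call.
- env.close_job(): hands the job in; it is judged then, once.
The state is a dict: "clock": time; "joint_pos": joint angles; "joint_velocities": joint speeds; "joint_efforts": joint torques, N m; "tool_pos": TCP position; "orientation": TCP orientation; "contact_force": force on the tool from outside, world axes, zero at the start; "ft_torque": the same for the moment, N m; "grip_width": finger opening in m; "grasp_force": force on a finger pad.
Only numpy, scipy, OpenCV 4.12 (cv2) and the standard library are available. Lean on these libraries where they do the work, as an engineer would, in place of code of your own. Each camera call takes 0.05 s, during which the arm holds its last target. There are 200 camera calls.

## Task

Square the pipette-tip box up to the foot of the inclined stand and slide it long end first up the ramp, keeping it down on the ramp, until its lower end drops behind the lip of the tray and it lies flat on the tray floor. Be gentle: the tray's position along the slope is set anew each time, so feel for the sprung pad at the far end, never ram or press the box hard against the stand, then let go. Leave the other things on the bench undisturbed.

Things in the scene. Friction and masses are not known exactly. Their poses are not given: they have to be found in the camera images.
- tip_box: closed box of pipette tips, teal base, clear lid (fixed shut, from 42 mm up); x 68 (76 at the hinge lugs), y 118, z 72 mm; origin at the centre of its underside, y along its length, z up; flat upright walls. 0.25 to 0.5 kg; 1 to 5 N slide it up the ramp. It starts on the bench before the ramp's toe, its length within 15 degrees of the slope's direction, up to 30 mm off line. May be gripped across x
- stand: fixed inclined stand of grey plastic and aluminium sheet, about 100 mm wide, 0.31 m long; it carries the ramp, the tray and the pad. Origin on the bench at the middle of the ramp's toe; x horizontal in the uphill direction, y across, z up
- deck: its ramp, sloping up 12 degrees: origin at the middle of the toe, where its surface meets the bench; x up the slope, y across, z out of the surface. A channel 74 mm wide between side rails 18 mm high, flared at the toe (from x = -30 mm, mouth 92 mm). The sheet ends at x = 100 mm; there the tray's upper run continues 2 mm lower (z = -2 mm) up to the tray's lip
- lip_mid (a point): point on the deck's middle line at x = 150 mm, z = -2 mm: the middle of where the tray's lip can be. The tray is fixed anew each time up to 15 mm up or down slope from there; its place is not reported. Beyond the lip its floor is 8 mm lower (deck z = -10 mm), parallel to the ramp, rails up to deck z = 16 mm. The box's lower end drops once past the lip, but friction on a pusher can hold it up till that backs off
- pad_mid (a point): point at deck x = 272, z = 10 mm: the middle of where the face of the tray's sprung end pad can be (always 122 mm beyond the lip, so the 118 mm box has 4 mm to spare; 52 mm wide, deck z = -3 to 23 mm). It moves with the tray. It yields up to 10 mm at 1.2 N per mm, then is hard. Box seated: its origin at deck x = 194 to 228, z = -10 mm
- bottle: small laboratory bottle with a screw cap, 56 mm across, 105 mm tall; origin under its centre; a bystander
- small_beaker: small open beaker, 46 mm across, 57 mm tall; origin under its centre; a bystander
- well_plate: flat white plate with many small wells, 74 x 108 x 14 mm; origin under its centre; a bystander

How it is judged:
On the way:
1. the box lies square on the ramp, flat on its surface, short of the lip (x of tip_box in the frame of deck between 0.06 and 0.13 m and z of tip_box in the frame of deck between -0.006 and 0.006 m and angle between the z axis of tip_box and the z axis of deck, either way round below 0.07 rad and angle between the y axis of tip_box and the x axis of deck, either way round below 0.08 rad), for 0.1 s.
At the end, for the whole second after the job is handed in: the box lies at rest flat on the tray floor (underside 7 to 14 mm below the ramp's surface level, within about 2.5 degrees of the slope), its lower end behind the lip, lengthwise within about 4.5 degrees of the slope's direction, released (z of tip_box in the frame of deck between -0.014 and -0.007 m and x of tip_box in the frame of deck between 0.188 and 0.235 m and y of tip_box in the frame of deck between -0.012 and 0.012 m and angle between the z axis of tip_box and the z axis of deck, either way round below 0.045 rad and angle between the y axis of tip_box and the x axis of deck, either way round below 0.08 rad and linear speed of tip_box below 0.01 m/s); the robot touches nothing.
It fails at once if the box is pressed against the stand with more than 22 N (contact force between tip_box and stand above 22 N).
It fails at once if the box is lifted clear of the ramp (more than 15 mm) (x of tip_box in the frame of deck between -0.02 and 0.32 m and z of tip_box in the frame of deck above 0.015 m).
It fails at once if the box is tipped over (angle between tip_box's own z axis and vertical above 0.7 rad).
It fails at once if another thing on the bench is disturbed (moved more than 25 mm) (distance of any of bottle, small_beaker, well_plate from where it was at the start of the episode above 0.025 m).
It also fails if it takes over 67 s, if anything falls off the work surface, if the arm or the gripper's body presses on something with over 40 N, if the wrist force passes 120 N, or if a joint passes its speed limit or range.

## Working session

There is one attempt and no reset: what is moved stays moved. The work goes in short steps, Python scripts to look and compute and a shell command to move; the robot and the scene stay as the last step left them, time stands still between calls to the robot, and variables do not carry over. Pictures are saved under pics/ and viewed, at most 10 in all, crops included, and the job is handed in when it is done.

```bash
mkdir -p pics; cat > h.py <<'E'
import numpy as np, cv2
from workcell import env, capture, camera_model
def cloud(name):
    m=camera_model(name); img,d=capture(name)
    K=np.array(m["camera_matrix"]);D=np.array(m["dist_coeffs"]);T=np.array(m["cam_to_world"])
    u,v=np.meshgrid(np.arange(640.),np.arange(480.))
    p=cv2.undistortPoints(np.stack([u,v],-1).reshape(-1,1,2),K,D).reshape(480,640,2)
    P=np.dstack([p*d[...,None],d])@T[:3,:3].T+T[:3,3]
    P[d==0]=np.nan
    return img,d,P
E
python3 - <<'E'
from h import *
for n in("top","side"):
    i,d,P=cloud(n); cv2.imwrite(f"pics/{n}0.png",i); np.save(n+"P.npy",P); print(n,camera_model(n)["cam_to_world"])
s=env.get_state();print(s["clock"],s["tool_pos"],s["orientation"],env.hold_point_z)
E
```

```text
top [[-0.02533334 -0.99941115  0.02314235  0.53467714]
 [-0.99950383  0.02488868 -0.01930415  0.05003761]
 [ 0.0187168  -0.02361991 -0.99954579  1.09484851]
 [ 0.          0.          0.          1.        ]]
side [[-0.84311545 -0.22359843  0.48903995  0.18186963]
 [-0.53751051  0.37657142 -0.75450408  0.67618418]
 [-0.01545255 -0.89899817 -0.43767969  0.4593728 ]
 [ 0.          0.          0.          1.        ]]
0.1 [ 0.22609214 -0.50117616  0.23067631] [-3.14045196e+00  1.55005031e-05  4.23794383e-01] 0.0187
```

View pics/top0.png

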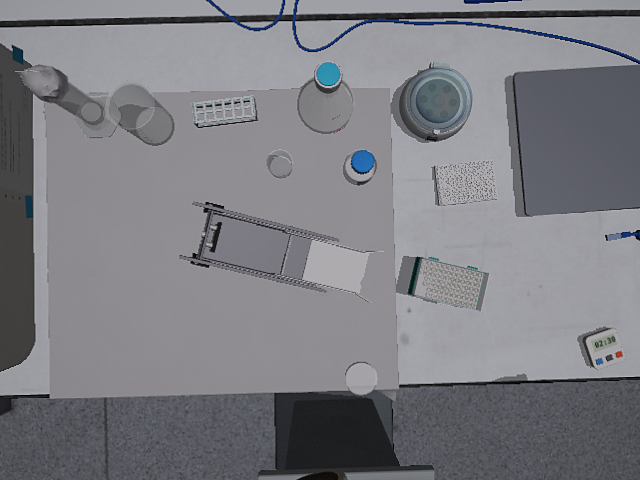

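View pics/side0.png

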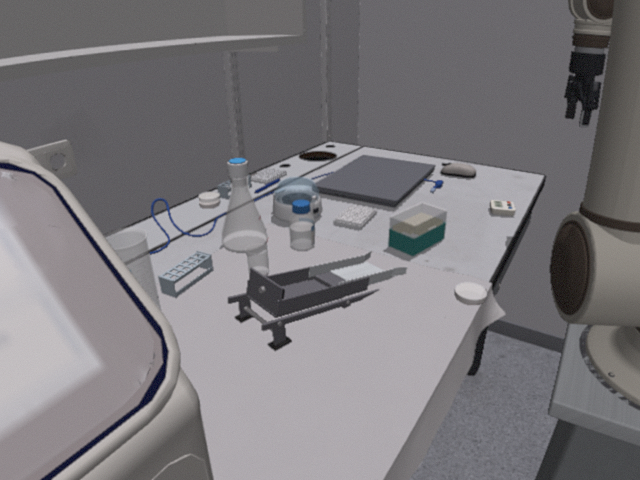

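The top view shows the stand with its toe at about (365,272) and its pad end at (210,232). The box is at (443,283), with its hinge lugs at (432,258) and (472,268). The bottle is at (361,165), the beaker at (280,164) and the well plate at (465,183), all on the far side of the stand.

```bash
python3 - <<'E'
from h import *
P=np.load("topP.npy"); i=cv2.imread("pics/top0.png")
cv2.imwrite("pics/crop.png",cv2.resize(i[190:320,170:500],(792,312),interpolation=cv2.INTER_CUBIC))
def f(u,v): return np.round(np.nanmedian(P[v-1:v+2,u-1:u+2].reshape(-1,3),0),4)
for u,v in [(345,268),(330,265),(315,262),(297,258),(275,250),(250,244),(225,236),(211,236),(440,283),(470,287),(411,275),(404,275),(484,290),(400,330)]: print(u,v,f(u,v))
# white deck sheet
hsv=cv2.cvtColor(i,cv2.COLOR_BGR2HSV)
Z=P[...,2]
# height-based mask of box
m=np.zeros(Z.shape,np.uint8); m[240:320,385:500]=(Z[240:320,385:500]>0.03)*1
n=cv2.connectedComponentsWithStats(m); k=1+np.argmax(n[2][1:,4]); q=P[n[1]==k]; print("box",n[2][k],np.percentile(q[:,2],[1,10,50,90,99]))
q=q[q[:,2]>0.06]
r=cv2.minAreaRect(q[:,:2].astype(np.float32)); print(r,cv2.boxPoints(r),len(q))
E
```

```text
345 268 [ 0.5147 -0.0063  0.0056]
330 265 [0.5209 0.0207 0.0116]
315 262 [0.5269 0.0473 0.0186]
297 258 [0.5348 0.0789 0.0205]
275 250 [0.5499 0.1173 0.0236]
250 244 [0.5613 0.1599 0.0333]
225 236 [0.576  0.2021 0.0415]
211 236 [0.5764 0.2251 0.0475]
440 283 [ 0.4865 -0.1626  0.0717]
470 287 [ 0.4785 -0.2131  0.0732]
411 275 [ 0.4989 -0.125  -0.0014]
404 275 [ 0.4992 -0.1132 -0.0024]
484 290 [ 0.4727 -0.2369  0.0722]
400 330 [ 0.4    -0.1031 -0.0023]
box [ 410  257   80   55 3000] [0.03746031 0.06860127 0.07207073 0.07463617 0.07643663]
((0.48400938510894775, -0.1830151081085205), (0.1187998503446579, 0.06752114742994308), 75.3048095703125) [[ 0.43628478 -0.23190773]
 [ 0.5015973  -0.24903628]
 [ 0.531734   -0.13412249]
 [ 0.46642148 -0.11699393]] 2804
```

View pics/crop.png

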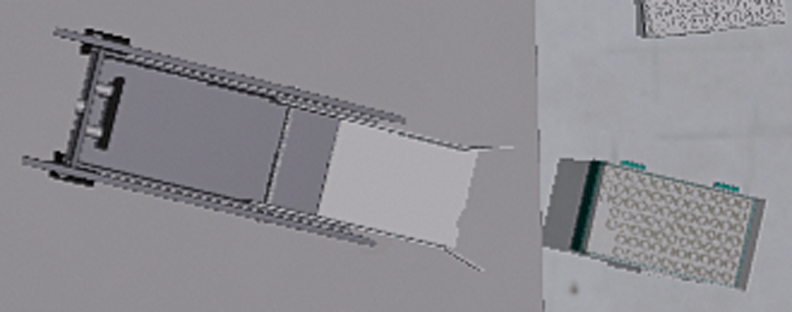

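The enlarged crop shows the sheet's end edge from (340,122) to (320,215) and the tray lip from (289,105) to (267,203). The toe edge runs from (476,150) to (457,248) and the pad is at about (115,113).

```bash
python3 - <<'E'
from h import *
P=np.load("topP.npy"); i=cv2.imread("pics/top0.png")
m=camera_model("top");K=np.array(m["camera_matrix"]);D=np.array(m["dist_coeffs"]);T=np.array(m["cam_to_world"])
def mask(poly):
    M=np.zeros((480,640),np.uint8); cv2.fillPoly(M,[np.int32(np.round(np.array(poly)/2.4+[170,190]))],1); return M>0
def fit(poly):
    q=P[mask(poly)]; q=q[np.isfinite(q).all(1)]
    A=np.c_[q[:,:2],np.ones(len(q))]; c=np.linalg.lstsq(A,q[:,2],rcond=None)[0]
    e=q[:,2]-A@c; print(len(q),"std",e.std(),"slope deg",np.degrees(np.arctan(np.hypot(*c[:2]))),"dir",np.degrees(np.arctan2(c[1],c[0]))); return c
cs=fit([(350,135),(450,155),(435,232),(335,205)])
ct=fit([(130,80),(275,112),(258,190),(110,155)])
print("bench",np.nanmedian(P[300:380,200:340,2]))
def ray(p,c):
    q=cv2.undistortPoints(np.array([[p]],float)/2.4+[170,190],K,D).ravel()
    d=T[:3,:3]@np.r_[q,1];o=T[:3,3]
    n=np.r_[c[:2],-1]; t=-(n@o+c[2])/(n@d); return o+t*d
for nm,pts,c in [("railfar",[(340,122),(466,150)],cs),("railnear",[(320,215),(446,247)],cs),("end",[(340,122),(320,215)],cs),("lip",[(289,105),(267,203)],cs),("toe",[(476,150),(457,248)],cs),("trayfar",[(105,57),(283,104)],ct),("traynear",[(82,160),(265,203)],ct),("pad",[(122,80),(105,148)],ct)]:
    a,b=[ray(p,c) for p in pts]; print(nm,a.round(4),b.round(4),"mid",((a+b)/2).round(4),"len",np.linalg.norm(a-b).round(4),"ang",np.degrees(np.arctan2(*(b-a)[1::-1])).round(1))
E
```

```text
1403 std 0.0019864300008373102 slope deg 12.051634805680678 dir 75.71720900517177
2156 std 0.0019983331323292016 slope deg 11.88784375159639 dir 75.1518704421727
bench -0.001024042633433364
railfar [0.5645 0.0523 0.0207] [ 0.5417 -0.0419  0.    ] mid [0.5531 0.0052 0.0104] len 0.0991 ang -103.6
railnear [0.4964 0.0687 0.0205] [ 4.692e-01 -2.490e-02 -3.000e-04] mid [0.4828 0.0219 0.0101] len 0.0997 ang -106.2
end [0.5645 0.0523 0.0207] [0.4964 0.0687 0.0205] mid [0.5305 0.0605 0.0206] len 0.07 ang 166.4
lip [0.5777 0.0892 0.029 ] [0.5065 0.107  0.029 ] mid [0.5421 0.0981 0.029 ] len 0.0733 ang 166.0
toe [ 0.5415 -0.0496 -0.0016] [ 0.4682 -0.0333 -0.0021] mid [ 0.5048 -0.0415 -0.0018] len 0.0751 ang 167.5
trayfar [0.6146 0.2196 0.0476] [0.5789 0.0939 0.0201] mid [0.5967 0.1568 0.0339] len 0.1336 ang -105.9
traynear [0.5412 0.2377 0.0473] [0.5063 0.109  0.0192] mid [0.5237 0.1733 0.0333] len 0.1363 ang -105.2
pad [0.598  0.2083 0.0444] [0.5494 0.2215 0.0445] mid [0.5737 0.2149 0.0444] len 0.0504 ang 164.8
```

```bash
python3 -m pendant '[{"x":0.026,"y":0.032,"roll":5.1},{"x":0.026,"y":0.032,"roll":5.1},{"x":0.026,"y":0.032,"roll":5.1},{"x":0.026,"y":0.032,"roll":5.1},{"x":0.026,"y":0.032,"roll":5.1},{"x":0.026,"y":0.032,"roll":5.1},{"x":0.026,"y":0.032,"roll":5.1},{"x":0.026,"y":0.032,"roll":5.1},{"x":0.026,"y":0.032,"roll":5.1},{"x":0.024,"y":0.03,"roll":5.1},{},{}]' 20; python3 - <<'E'
from h import *
i,d,P=cloud("wrist"); cv2.imwrite("pics/w1.png",i)
q=P[np.isfinite(P).all(2)]; q=q[(q[:,2]>.062)&(q[:,2]<.085)&(abs(q[:,0]-.484)<.09)&(abs(q[:,1]+.183)<.09)]
print(len(q),cv2.minAreaRect(q[:,:2].astype(np.float32)), np.degrees(env.get_state()["orientation"]))
E
```

```text
0 ((0.0, 0.0), (0.0, 0.0), 0.0) [-1.79942085e+02 -1.39738221e-03  2.42818042e+01]invalid input
```

View pics/w1.png

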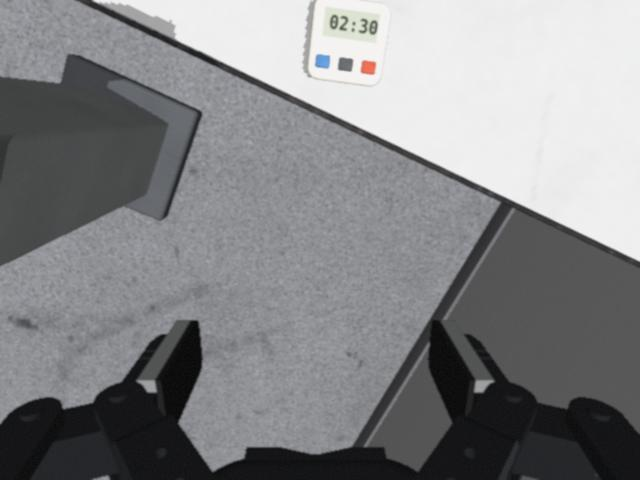

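The move was refused, and the wrist view still shows the start pose: bench edge, with the timer at (350,40). I'll write every key in each row.

```bash
python3 -m pendant '[{"x":0.026,"y":0.032,"z":0,"roll":5.1,"jaw":0},{"x":0.026,"y":0.032,"z":0,"roll":5.1,"jaw":0},{"x":0.026,"y":0.032,"z":0,"roll":5.1,"jaw":0},{"x":0.026,"y":0.032,"z":0,"roll":5.1,"jaw":0},{"x":0.026,"y":0.032,"z":0,"roll":5.1,"jaw":0},{"x":0.026,"y":0.032,"z":0,"roll":5.1,"jaw":0},{"x":0.026,"y":0.032,"z":0,"roll":5.1,"jaw":0},{"x":0.026,"y":0.032,"z":0,"roll":5.1,"jaw":0},{"x":0.026,"y":0.032,"z":0,"roll":5.1,"jaw":0},{"x":0.024,"y":0.03,"z":0,"roll":5.1,"jaw":0},{"x":0,"y":0,"z":0,"roll":0,"jaw":0},{"x":0,"y":0,"z":0,"roll":0,"jaw":0}]' 20; python3 - <<'E'
from h import *
i,d,P=cloud("wrist"); cv2.imwrite("pics/w1.png",i)
q=P[np.isfinite(P).all(2)]; q=q[(q[:,2]>.062)&(q[:,2]<.085)&(abs(q[:,0]-.484)<.09)&(abs(q[:,1]+.183)<.09)]
print(len(q),cv2.minAreaRect(q[:,:2].astype(np.float32)), np.degrees(env.get_state()["orientation"]))
E
```

```text
clock: 1.35
tool_pos: [0.4844, -0.1827, 0.2309]
orientation: [-3.141, 0.0, 1.315]
contact_force: [0.0, -0.7, -0.7]
grip_width: 0.0852
grasp_force: 0.0
12468 ((0.48467686772346497, -0.18510931730270386), (0.11773781478404999, 0.06760580837726593), 75.30675506591797) [-1.79959087e+02  1.13096416e-02  7.52627430e+01]
```

View pics/w1.png

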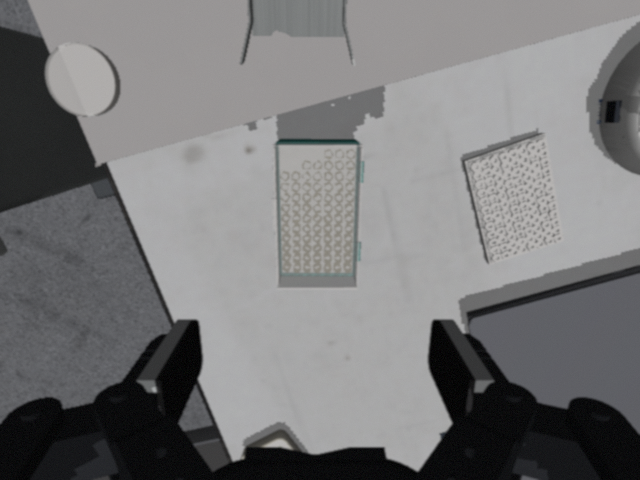

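The wrist view shows the box upright at (277–358, 140–287), parallel to the stand channel, whose mouth is at (243–352, 60). The lugs at (361,170) and (360,250) leave the grip area clear, so I'll descend and grip.

```bash
python3 -m pendant '[{"x":0,"y":-0.001,"z":-0.04,"roll":0,"jaw":0},{"x":0,"y":0,"z":-0.04,"roll":0,"jaw":0},{"x":0,"y":0,"z":-0.04,"roll":0,"jaw":0},{"x":0,"y":0,"z":-0.04,"roll":0,"jaw":0},{"x":0,"y":0,"z":-0.03,"roll":0,"jaw":0},{"x":0,"y":0,"z":-0.01,"roll":0,"jaw":0},{"x":0,"y":0,"z":0,"roll":0,"jaw":100},{"x":0,"y":0,"z":0,"roll":0,"jaw":100},{"x":0,"y":0,"z":0,"roll":0,"jaw":100},{"x":0,"y":0,"z":0,"roll":0,"jaw":100},{"x":0,"y":0,"z":0,"roll":0,"jaw":100}]' 20
python3 - <<'E'
import numpy as np
# grip point path vs along-coordinate s (horizontal from toe) of box centre; g = grip height in box
t=np.radians(12);L=.118
from scipy.optimize import brentq
for g in(.058,):
  for f in np.arange(0,.121,.02): # front end distance up the slope
    F=np.array([f*np.cos(t),f*np.sin(t)])
    p=np.arcsin(min(1,F[1]/L)) if f<L else t
    if p>t:p=t
    C=F-L/2*np.array([np.cos(p),np.sin(p)])+g*np.array([-np.sin(p),np.cos(p)])
    print(round(f,3),np.degrees(p).round(2),C.round(4))
E
```

```text
clock: 2.5
tool_pos: [0.4845, -0.1845, 0.032]
orientation: [3.141, 0.0, 1.314]
contact_force: [-0.8, 0.2, 1.3]
grip_width: 0.0677
grasp_force: 26.2
0.0 0.0 [-0.059  0.058]
0.02 2.02 [-0.0414  0.06  ]
0.04 4.04 [-0.0238  0.062 ]
0.06 6.07 [-0.0061  0.0639]
0.08 8.1 [0.0117 0.0657]
0.1 10.15 [0.0295 0.0675]
0.12 12.0 [0.0476 0.0694]
```

```bash
python3 -m pendant '[{"x":-0.005,"y":0.001,"z":0,"roll":0,"jaw":100},{"x":-0.005,"y":0.001,"z":0,"roll":0,"jaw":100},{"x":-0.0055,"y":0.002,"z":0,"roll":0,"jaw":100},{"x":0.003,"y":0.0115,"z":0,"roll":0,"jaw":100},{"x":0.003,"y":0.0115,"z":0,"roll":0,"jaw":100},{"x":0.003,"y":0.0115,"z":0,"roll":0,"jaw":100},{"x":0.003,"y":0.0115,"z":0,"roll":0,"jaw":100},{"x":0.002,"y":0.0075,"z":0,"roll":0,"jaw":100},{"x":0,"y":0,"z":0,"roll":0,"jaw":100}]'
python3 - <<'E'
from h import *
i,d,P=cloud("wrist"); cv2.imwrite("pics/w2.png",i)
E
```

```text
clock: 3.4
tool_pos: [0.4829, -0.1255, 0.032]
orientation: [3.141, -0.001, 1.315]
contact_force: [1.0, 3.1, 6.4]
grip_width: 0.0679
grasp_force: 26.8
```

View pics/w2.png

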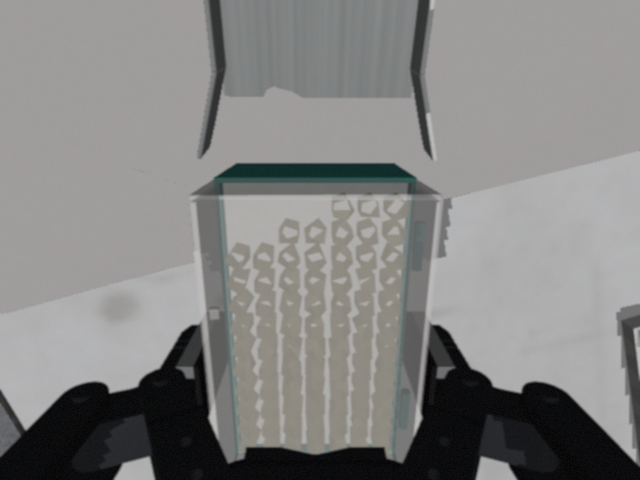

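The view shows the sheet's lower corners at (224,97) and (412,97), middle 318. The flare tips are at (203,155) and (433,158), and the box front spans 192–443, middle 317, so it is aligned to about 1 mm. The upward force is about 6 N, so I'll ease up 1 mm and go on.

```bash
python3 -m pendant '[{"x":0.0025,"y":0.0097,"z":0.0005,"roll":0,"jaw":100},{"x":0.0025,"y":0.0097,"z":0.0005,"roll":0,"jaw":100},{"x":0.0025,"y":0.0097,"z":0,"roll":0,"jaw":100}]'; python3 -m pendant '[{"x":0.0025,"y":0.0097,"z":0.0005,"roll":0,"jaw":100},{"x":0.0013,"y":0.0048,"z":0.0005,"roll":0,"jaw":100},{"x":0.0013,"y":0.0048,"z":0.0005,"roll":0,"jaw":100}]'
```

```text
clock: 3.75
tool_pos: [0.49, -0.0967, 0.032]
orientation: [-3.141, 0.0, 1.314]
contact_force: [-1.7, -1.7, 0.2]
grip_width: 0.0681
grasp_force: 26.1
clock: 4.05
tool_pos: [0.4957, -0.0785, 0.0346]
orientation: [3.14, 0.002, 1.314]
contact_force: [-3.4, -9.0, 8.4]
grip_width: 0.0678
grasp_force: 27.0
```

```bash
python3 -m pendant '[{"x":0,"y":0,"z":0.001,"roll":0,"jaw":100},{"x":0,"y":0,"z":0.0005,"roll":0,"jaw":100}]'; python3 -m pendant '[{"x":0.0013,"y":0.0048,"z":0.0007,"roll":0,"jaw":100},{"x":0.0013,"y":0.0048,"z":0.0007,"roll":0,"jaw":100}]'
```

```text
clock: 4.25
tool_pos: [0.4951, -0.0777, 0.035]
orientation: [-3.141, -0.0, 1.315]
contact_force: [-1.0, 0.1, -2.7]
grip_width: 0.0678
grasp_force: 25.8
clock: 4.45
tool_pos: [0.4979, -0.0688, 0.0368]
orientation: [3.142, 0.001, 1.313]
contact_force: [-0.9, -4.6, 2.8]
grip_width: 0.0677
grasp_force: 26.3
```

```bash
python3 -m pendant '[{"x":0.0013,"y":0.0048,"z":0.0007,"roll":0,"jaw":100},{"x":0.0013,"y":0.0048,"z":0.0007,"roll":0,"jaw":100},{"x":0.0013,"y":0.0048,"z":0.0007,"roll":0,"jaw":100},{"x":0,"y":0,"z":0,"roll":0,"jaw":100}]'; python3 -m pendant '[{"x":0.0013,"y":0.0048,"z":0.0007,"roll":0,"jaw":100},{"x":0.0013,"y":0.0048,"z":0.0007,"roll":0,"jaw":100},{"x":0.0013,"y":0.0048,"z":0.0007,"roll":0,"jaw":100},{"x":0,"y":0,"z":0,"roll":0,"jaw":100}]'
```

```text
clock: 4.85
tool_pos: [0.5026, -0.0543, 0.0399]
orientation: [3.14, 0.0, 1.314]
contact_force: [-1.6, -5.0, 6.4]
grip_width: 0.0677
grasp_force: 26.7
clock: 5.25
tool_pos: [0.5069, -0.0405, 0.0428]
orientation: [3.138, 0.001, 1.313]
contact_force: [-2.2, -8.5, 10.8]
grip_width: 0.0679
grasp_force: 27.3
```

The box is held level by pad friction, with its front edge up and its rear lifted about 11 mm. I'll release to let it settle at its own tilt, then regrip in stages.

```bash
python3 -m pendant '[{"x":0,"y":0,"z":-0.001,"roll":0,"jaw":100},{"x":0,"y":0,"z":0,"roll":0,"jaw":60},{"x":0,"y":0,"z":0,"roll":0,"jaw":0},{"x":0,"y":0,"z":0,"roll":0,"jaw":0},{"x":0,"y":0,"z":0,"roll":0,"jaw":0}]'
python3 - <<'E'
from h import *
i,d,P=cloud("wrist"); cv2.imwrite("pics/w3.png",i)
E
```

```text
clock: 5.75
tool_pos: [0.5055, -0.0396, 0.0395]
orientation: [-3.141, -0.0, 1.314]
contact_force: [0.7, -0.2, -0.1]
grip_width: 0.0853
grasp_force: 0.0
```

View pics/w3.png

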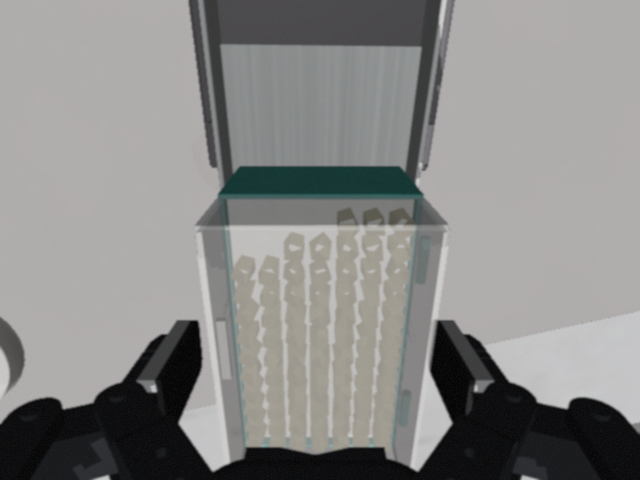

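The box has settled at its own tilt: front face at (222–422, 197), middle 322, and channel edges at (221, 424), row 45, also middle 322. I'll regrip and go up parallel to the ramp.

```bash
python3 -m pendant '[{"x":0,"y":0,"z":0,"roll":0,"jaw":100},{"x":0,"y":0,"z":0,"roll":0,"jaw":100},{"x":0,"y":0,"z":0,"roll":0,"jaw":100},{"x":0,"y":0,"z":0,"roll":0,"jaw":100}]' 20; python3 -m pendant '[{"x":0.0012,"y":0.0048,"z":0.0012,"roll":0,"jaw":100},{"x":0.0013,"y":0.0048,"z":0.001,"roll":0,"jaw":100},{"x":0.0012,"y":0.0048,"z":0.001,"roll":0,"jaw":100},{"x":0.0013,"y":0.0048,"z":0.001,"roll":0,"jaw":100}]'
```

```text
clock: 6.2
tool_pos: [0.5057, -0.0399, 0.0399]
orientation: [-3.142, -0.0, 1.314]
contact_force: [0.7, 1.3, 0.5]
grip_width: 0.068
grasp_force: 23.6
clock: 6.6
tool_pos: [0.5107, -0.0204, 0.0441]
orientation: [-3.141, 0.0, 1.314]
contact_force: [0.3, -2.0, -1.0]
grip_width: 0.0676
grasp_force: 23.4
```

```bash
python3 -m pendant '[{"x":0.0012,"y":0.0048,"z":0.001,"roll":0,"jaw":100},{"x":0.0013,"y":0.0048,"z":0.001,"roll":0,"jaw":100},{"x":0.0012,"y":0.0048,"z":0.001,"roll":0,"jaw":100},{"x":0.0013,"y":0.0048,"z":0.001,"roll":0,"jaw":100},{"x":0.0012,"y":0.0048,"z":0.001,"roll":0,"jaw":100}]';python3 -m pendant '[{"x":0.0012,"y":0.0048,"z":0.001,"roll":0,"jaw":100},{"x":0.0013,"y":0.0048,"z":0.001,"roll":0,"jaw":100},{"x":0.0012,"y":0.0048,"z":0.001,"roll":0,"jaw":100},{"x":0.0013,"y":0.0048,"z":0.001,"roll":0,"jaw":100},{"x":0.0012,"y":0.0048,"z":0.001,"roll":0,"jaw":100}]'
```

```text
clock: 7.1
tool_pos: [0.517, 0.0035, 0.0493]
orientation: [3.141, 0.0, 1.314]
contact_force: [-0.6, -3.0, 1.5]
grip_width: 0.068
grasp_force: 23.6
clock: 7.6
tool_pos: [0.5231, 0.0276, 0.0541]
orientation: [-3.141, -0.0, 1.314]
contact_force: [0.2, -0.4, -3.0]
grip_width: 0.068
grasp_force: 23.4
```

```bash
python3 -m pendant '[{"x":0.0012,"y":0.0048,"z":0.0005,"roll":0,"jaw":100},{"x":0.0012,"y":0.0048,"z":0.0005,"roll":0,"jaw":100},{"x":0,"y":0,"z":-0.001,"roll":0,"jaw":100},{"x":0,"y":0,"z":-0.001,"roll":0,"jaw":60},{"x":0,"y":0,"z":0,"roll":0,"jaw":0},{"x":0,"y":0,"z":0,"roll":0,"jaw":0},{"x":0,"y":0,"z":0,"roll":0,"jaw":0},{"x":0,"y":0,"z":0,"roll":0,"jaw":0}]'
python3 - <<'E'
from h import *
i,d,P=cloud("side"); cv2.imwrite("pics/s1.png",i[180:330,190:440].repeat(3,0).repeat(3,1))
i,d,P=cloud("wrist"); cv2.imwrite("pics/w4.png",i)
E
```

```text
clock: 8.4
tool_pos: [0.5255, 0.0367, 0.0531]
orientation: [3.141, -0.0, 1.314]
contact_force: [-0.6, -0.3, 0.1]
grip_width: 0.0847
grasp_force: 0.0
```

View pics/s1.png

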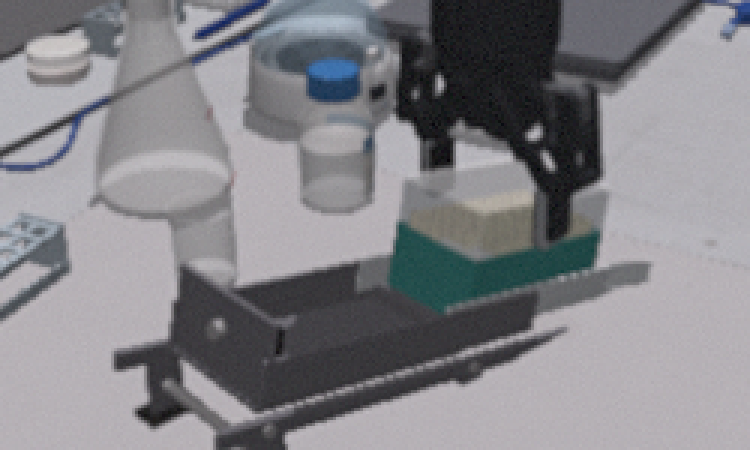

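View pics/w4.png

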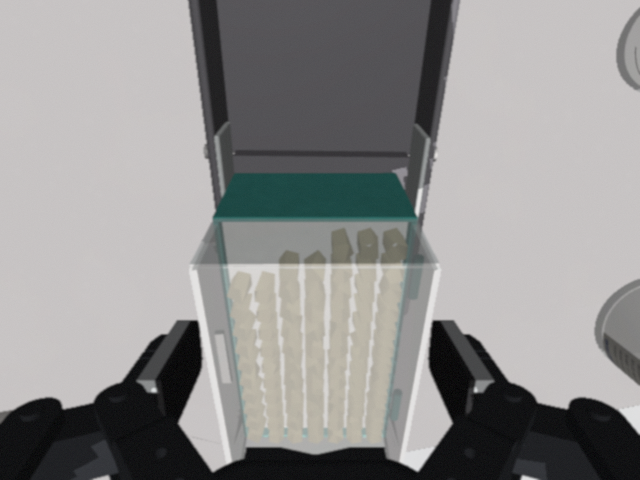

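The side view shows the box lying flat along the ramp, its teal base front at about (420,280) in the crop. In the wrist view the lip line is at row 153, just ahead of the box front at row 173, and the box is centred. I'll regrip at this tilt and drag it up the slope.

```bash
python3 -m pendant '[{"x":0,"y":0,"z":0,"roll":0,"jaw":100},{"x":0,"y":0,"z":0,"roll":0,"jaw":100},{"x":0,"y":0,"z":0,"roll":0,"jaw":100},{"x":0,"y":0,"z":0,"roll":0,"jaw":100},{"x":0.0012,"y":0.0048,"z":0.0012,"roll":0,"jaw":100},{"x":0.0013,"y":0.0048,"z":0.0011,"roll":0,"jaw":100},{"x":0.0012,"y":0.0048,"z":0.001,"roll":0,"jaw":100},{"x":0.0013,"y":0.0048,"z":0.001,"roll":0,"jaw":100}]' 20; python3 -m pendant '[{"x":0.0012,"y":0.0048,"z":0.001,"roll":0,"jaw":100},{"x":0.0013,"y":0.0048,"z":0.001,"roll":0,"jaw":100},{"x":0.0012,"y":0.0048,"z":0.001,"roll":0,"jaw":100},{"x":0.0013,"y":0.0048,"z":0.001,"roll":0,"jaw":100},{"x":0.0012,"y":0.0048,"z":0.001,"roll":0,"jaw":100}]'
```

```text
clock: 9.3
tool_pos: [0.5306, 0.0564, 0.0574]
orientation: [-3.142, 0.0, 1.314]
contact_force: [-0.8, -2.1, 0.9]
grip_width: 0.0681
grasp_force: 23.9
clock: 9.8
tool_pos: [0.5368, 0.0803, 0.0625]
orientation: [3.142, 0.0, 1.314]
contact_force: [-1.0, -3.4, 0.5]
grip_width: 0.0677
grasp_force: 24.0
```

```bash
python3 -m pendant '[{"x":0.0012,"y":0.0048,"z":0.001,"roll":0,"jaw":100},{"x":0.0013,"y":0.0048,"z":0.001,"roll":0,"jaw":100},{"x":0.0012,"y":0.0048,"z":0.001,"roll":0,"jaw":100},{"x":0.0013,"y":0.0048,"z":0.001,"roll":0,"jaw":100},{"x":0.0012,"y":0.0048,"z":0.001,"roll":0,"jaw":100}]'; python3 -m pendant '[{"x":0.0012,"y":0.0048,"z":0.001,"roll":0,"jaw":100},{"x":0.0013,"y":0.0048,"z":0.001,"roll":0,"jaw":100},{"x":0.0012,"y":0.0048,"z":0.001,"roll":0,"jaw":100},{"x":0.0013,"y":0.0048,"z":0.001,"roll":0,"jaw":100},{"x":0,"y":0,"z":0,"roll":0,"jaw":100}]'
```

```text
clock: 10.3
tool_pos: [0.543, 0.1044, 0.0674]
orientation: [-3.142, 0.0, 1.314]
contact_force: [-0.4, -1.8, 0.2]
grip_width: 0.0678
grasp_force: 23.9
clock: 10.8
tool_pos: [0.548, 0.1241, 0.0713]
orientation: [-3.141, -0.001, 1.315]
contact_force: [1.5, 0.3, -3.3]
grip_width: 0.0679
grasp_force: 23.6
```

```bash
R='0'; python3 -m pendant '[{"x":0.0012,"y":0.0048,"z":0.001,"roll":0,"jaw":100},{"x":0.0013,"y":0.0048,"z":0.001,"roll":0,"jaw":100},{"x":0.0012,"y":0.0048,"z":0.001,"roll":0,"jaw":100},{"x":0,"y":0,"z":0,"roll":0,"jaw":100}]' | grep -E "pos|contact"; python3 -m pendant '[{"x":0.0005,"y":0.0019,"z":0.0004,"roll":0,"jaw":100},{"x":0.0005,"y":0.0019,"z":0.0004,"roll":0,"jaw":100},{"x":0,"y":0,"z":0,"roll":0,"jaw":100},{"x":0,"y":0,"z":0,"roll":0,"jaw":100}]'| grep -E "pos|contact"; python3 -m pendant '[{"x":0.0005,"y":0.0019,"z":0.0004,"roll":0,"jaw":100},{"x":0.0005,"y":0.0019,"z":0.0004,"roll":0,"jaw":100},{"x":0,"y":0,"z":0,"roll":0,"jaw":100},{"x":0,"y":0,"z":0,"roll":0,"jaw":100}]'| grep -E "pos|contact"
```

```text
tool_pos: [0.5517, 0.1383, 0.0745]
contact_force: [0.4, 0.3, -2.7]
tool_pos: [0.5525, 0.1414, 0.0752]
contact_force: [0.1, 0.4, -2.8]
tool_pos: [0.5536, 0.1453, 0.076]
contact_force: [-0.3, 0.5, -3.5]
```

```bash
python3 -m pendant '[{"x":0.0005,"y":0.0019,"z":0.0004,"roll":0,"jaw":100},{"x":0.0005,"y":0.0019,"z":0.0004,"roll":0,"jaw":100},{"x":0,"y":0,"z":0,"roll":0,"jaw":100},{"x":0,"y":0,"z":0,"roll":0,"jaw":100}]' | grep -E "pos|contact"; python3 -m pendant '[{"x":0.0005,"y":0.0019,"z":0.0004,"roll":0,"jaw":100},{"x":0.0005,"y":0.0019,"z":0.0004,"roll":0,"jaw":100},{"x":0,"y":0,"z":0,"roll":0,"jaw":100},{"x":0,"y":0,"z":0,"roll":0,"jaw":100}]'| grep -E "pos|contact"
```

```text
tool_pos: [0.5546, 0.1491, 0.0768]
contact_force: [-0.4, -0.3, -2.4]
tool_pos: [0.5556, 0.1528, 0.0776]
contact_force: [0.0, -0.1, -3.5]
```

```bash
python3 -m pendant '[{"x":0.0005,"y":0.0019,"z":0.0004,"roll":0,"jaw":100},{"x":0,"y":0,"z":0,"roll":0,"jaw":100},{"x":0,"y":0,"z":0,"roll":0,"jaw":100}]' | grep -E "pos|contact"; python3 -m pendant '[{"x":0.0005,"y":0.0019,"z":0.0004,"roll":0,"jaw":100},{"x":0,"y":0,"z":0,"roll":0,"jaw":100},{"x":0,"y":0,"z":0,"roll":0,"jaw":100}]'| grep -E "pos|contact"
```

```text
tool_pos: [0.5561, 0.1547, 0.078]
contact_force: [-0.2, 1.3, -3.0]
tool_pos: [0.5566, 0.1566, 0.0784]
contact_force: [-0.3, -0.6, -4.3]
```

```bash
python3 - <<'E'
from h import *
i,d,P=cloud("wrist"); hsv=cv2.cvtColor(i,cv2.COLOR_BGR2HSV)
cv2.imwrite("pics/w5.png",i)
t=np.radians(12);u=np.array([.2546,.967]);n=np.array([.967,-.2546])
s=P[...,:2]@u-.0955; l=P[...,:2]@n-.4995; z=P[...,2]
X=s*np.cos(t)+z*np.sin(t); Z=-s*np.sin(t)+z*np.cos(t)
for v in range(60,260,8):
    print(v,[(round(float(X[v,c]),4),round(float(Z[v,c]),4),hsv[v,c].tolist()) for c in (320,)],end=" ")
    print()
E
```

```text
60 [(0.2957, -0.0655, [173, 5, 202])] 
68 [(0.292, -0.0648, [8, 5, 203])] 
76 [(0.2883, -0.0638, [8, 5, 203])] 
84 [(0.2846, -0.0623, [8, 5, 202])] 
92 [(0.2846, -0.0394, [15, 7, 144])] 
100 [(0.2863, -0.011, [130, 9, 88])] 
108 [(0.2888, 0.0167, [15, 6, 88])] 
116 [(0.2869, 0.0201, [15, 4, 119])] 
124 [(0.284, 0.019, [15, 4, 119])] 
132 [(0.2829, 0.0251, [143, 18, 57])] 
140 [(0.2826, 0.0336, [135, 9, 58])] 
148 [(0.281, 0.0368, [135, 12, 88])] 
156 [(0.2667, 0.0009, [30, 14, 18])] 
164 [(0.2667, 0.0106, [135, 28, 18])] 
172 [(0.2669, 0.0199, [170, 45, 17])] 
180 [(0.2653, 0.0235, [30, 19, 27])] 
188 [(0.2616, 0.0221, [90, 46, 33])] 
196 [(0.2587, 0.0229, [86, 147, 73])] 
204 [(0.259, 0.0304, [88, 154, 73])] 
212 [(0.2588, 0.0366, [88, 143, 73])] 
220 [(0.2582, 0.0412, [87, 65, 117])] 
228 [(0.2588, 0.0479, [60, 3, 148])] 
236 [(0.2581, 0.0517, [60, 2, 148])] 
244 [(0.2587, 0.0576, [60, 2, 147])] 
252 [(0.2591, 0.0629, [34, 16, 127])]
```

View pics/w5.png

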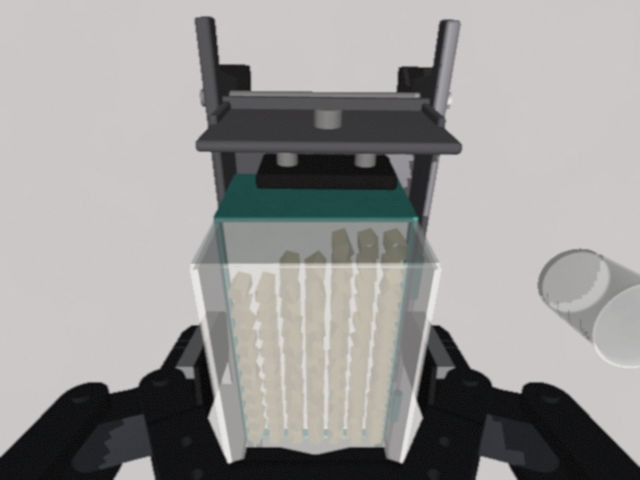

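The wrist view shows the pad (black, 258–395, rows 155–187) almost at the teal box front at row 188. The depths give the box front at deck x of about 0.259 and the pad face at about 0.260–0.262. I'll creep on until I feel it.

```bash
python3 -m pendant '[{"x":0.0005,"y":0.0019,"z":0.0004,"roll":0,"jaw":100},{"x":0,"y":0,"z":0,"roll":0,"jaw":100},{"x":0,"y":0,"z":0,"roll":0,"jaw":100},{"x":0,"y":0,"z":0,"roll":0,"jaw":100}]' | grep -E "pos|contact"; python3 -c "
from h import *
f=[]
for k in range(6): capture('top'); f.append(env.get_state()['contact_force'])
print(np.mean(f,0))"
```

```text
tool_pos: [0.5571, 0.1584, 0.0788]
contact_force: [-0.4, -0.7, -3.3]
[-0.02852294 -0.22939997 -3.32756968]
```

```bash
python3 -m pendant '[{"x":0.0005,"y":0.0019,"z":0.0004,"roll":0,"jaw":100},{"x":0,"y":0,"z":0,"roll":0,"jaw":100},{"x":0,"y":0,"z":0,"roll":0,"jaw":100},{"x":0,"y":0,"z":0,"roll":0,"jaw":100}]' | grep -E "pos|contact"; python3 -c "
from h import *
f=[]
for k in range(6): capture('top'); f.append(env.get_state()['contact_force'])
print(np.mean(f,0))"
```

```text
tool_pos: [0.5575, 0.1602, 0.0792]
contact_force: [-0.4, -1.7, -2.3]
[-0.62157467 -2.69933615 -2.64024219]
```

The pad is felt at about 2.5 N, so the lower end is past the lip. I'll lower the box towards the floor and release.

```bash
python3 -m pendant '[{"x":0,"y":0,"z":-0.002,"roll":0,"jaw":100},{"x":0,"y":0,"z":-0.002,"roll":0,"jaw":100},{"x":0,"y":0,"z":-0.002,"roll":0,"jaw":100},{"x":0,"y":0,"z":0,"roll":0,"jaw":100}]'| grep -E "pos|contact"; python3 -m pendant '[{"x":0,"y":0,"z":0,"roll":0,"jaw":60},{"x":0,"y":0,"z":0,"roll":0,"jaw":0},{"x":0,"y":0,"z":0,"roll":0,"jaw":0},{"x":0,"y":0,"z":0,"roll":0,"jaw":0},{"x":0,"y":0,"z":0.02,"roll":0,"jaw":0},{"x":0,"y":0,"z":0.04,"roll":0,"jaw":0},{"x":0,"y":0,"z":0.04,"roll":0,"jaw":0},{"x":0,"y":0,"z":0.04,"roll":0,"jaw":0},{"x":0,"y":0,"z":0.02,"roll":0,"jaw":0},{"x":0,"y":0,"z":0,"roll":0,"jaw":0}]'
cat > chk.py <<'E'
from h import *
i,d,P=cloud("wrist")
t=np.radians(12);u=np.array([.2546,.967]);n=np.array([.967,-.2546])
s=P[...,:2]@u-.0955; l=P[...,:2]@n-.4995; z=P[...,2]
X=s*np.cos(t)+z*np.sin(t); Z=-s*np.sin(t)+z*np.cos(t)
for a in np.arange(.12,.30,.01):
    m=(abs(X-a)<.004)&(abs(l)<.015)
    if m.sum(): print(round(a,3),m.sum(),np.percentile(Z[m],[5,50,95]).round(4))
m=(abs(Z-.062)<.008)&(abs(l)<.06)&(X>.1)&(X<.3)
r=cv2.minAreaRect(np.c_[X[m],l[m]].astype(np.float32)); print(r)
E
python3 chk.py
```

```text
tool_pos: [0.5575, 0.1604, 0.0727]
contact_force: [1.2, -1.2, -3.8]
clock: 16.25
tool_pos: [0.5587, 0.1608, 0.2372]
orientation: [3.136, -0.003, 1.314]
contact_force: [0.1, -0.3, -0.9]
grip_width: 0.0855
grasp_force: 0.0
0.14 65 [0.0607 0.0615 0.0623]
0.15 292 [0.0608 0.0618 0.0628]
0.16 308 [0.0608 0.0617 0.0628]
0.17 314 [0.0608 0.0617 0.0626]
0.18 335 [0.0607 0.0617 0.0627]
0.19 355 [0.0607 0.0617 0.0627]
0.2 370 [0.0607 0.0617 0.0627]
0.21 391 [0.0606 0.0617 0.0625]
0.22 407 [0.0607 0.0617 0.0627]
0.23 432 [0.0606 0.0616 0.0627]
0.24 456 [0.0606 0.0616 0.0626]
0.25 487 [0.0605 0.0615 0.0625]
0.26 1236 [0.0213 0.043  0.0621]
0.27 4414 [0.0133 0.2635 0.2671]
0.28 1011 [-0.0625  0.0179  0.0369]
0.29 462 [-0.0652 -0.0632  0.0201]
((0.2007526457309723, -0.0011379271745681763), (0.11878219991922379, 0.06771381199359894), 0.15444786846637726)
```

The box top lies flat at deck z = 61.7 mm, which puts the underside at −10.3 mm. It is parallel to the slope, centred at x = 0.201 and y = −0.001, and square to 0.2°, so it is seated and I'll hand in.

```bash
python3 -c "
from workcell import env
print(env.close_job())"
```

```text
the job is handed in; nothing more can be done
None
```

The tip box is released and flat on the tray floor behind the lip (underside 10.3 mm below the ramp surface, origin at deck x of about 201 mm, within 0.2° of the slope), and the job is handed in; the hand-in reported no verdict.

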